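Lift the blue board off its stand with the flat lifter

TASK

Take the flat lifter by its yellow grip, slide its blade between the rails under the blue circuit board and lift the board off its stand. Set the lifter down flat, wholly on the cork mat, with the board lying level on the middle of the blade, and let go. Do not touch the blue board with the gripper, and leave the green board alone.

Things in the scene. Friction and masses are not known exactly. Their poses are not given: they have to be found in the camera images.
- lifter: steel lifter with upright yellow grip, 100 g, lying on its blade and a black heel. Origin on its underside, below the grip's middle; +x to the blade's tip, z up. Grip: 68 mm along x, 16 mm wide along y (pinch across y), z = 10 to 40 mm. Blade: x = 44 to 120 mm, 34 mm wide, z = 0 to 2.5 mm. Sloping neck between, x = 27 to 49 mm, up to z = 14 mm. Heel: x = -34 to -24 mm, 30 mm wide, z = 0 to 12 mm
- blade_centre (a point): middle of the blade's upper face, 82 mm in front of the lifter's origin (axes as the lifter's)
- blade_tip (a point): middle of the blade's front edge, on the underside, 120 mm in front of the lifter's origin
- heel (a point): rear end of the lifter, on the underside, 34 mm behind the lifter's origin
- blue_board: blue circuit board with parts on top, 50 mm along its x and 70 mm along its y, 30 g or so; lies across the two rails of a stand, its y across the rails. Origin at its centre in plan, 3 mm below the sheet's underside; the sheet is 2 mm thick, the parts reach 14 mm above the origin.
- stand_blue: fixed stand under the blue board: dark base plate 76 x 84 mm, 4 mm thick, with two aluminium rails 70 mm long along its x, 14 mm wide, 56 mm free between them, tops at z = 28 mm. The board lies on the tops: 24 mm are free between base plate and board. Open at both x ends, -x end roughly facing the robot. Origin at the centre of its underside, on the table
- green_board: larger green circuit board, 60 x 85 mm, on another stand of the same make beside the first, left or right of it: a bystander
- cool_mat: fixed brown cork mat flat on the table, 220 mm along its x, 120 mm along its y, 5 mm thick; origin at the centre of its underside
Mind the look-alikes: they are no part of the job. Of the things like the blue_board, leave any that is orange, red or white; of the rest the larger one is meant.

How it is judged:
On the way:
1. the blue board is lifted clear of its stand, lying on the lifter's blade (horizontal distance between blue_board and blade_centre below 0.025 m and angle between blue_board's own z axis and vertical below 0.15 rad and z of blue_board in the frame of stand_blue above 0.04 m and contact force between blue_board and lifter above 0.05 N), for 0.2 s.
At the end, for the whole second after the job is handed in: Lifter flat on the mat (tilt < 0.1 rad, underside < 12 mm above the table), tip and heel within the mat's outline; blue board level on the blade (< 0.15 rad), its centre within 25 mm of the blade's centre; both at rest; green board within 20 mm of its start (horizontal distance between blue_board and blade_centre below 0.025 m and angle between blue_board's own z axis and vertical below 0.15 rad and z of blue_board in the frame of lifter between -0.006 and 0.006 m and x of blade_tip in the frame of cool_mat between -0.11 and 0.11 m and y of blade_tip in the frame of cool_mat between -0.06 and 0.06 m and x of heel in the frame of cool_mat between -0.11 and 0.11 m and y of heel in the frame of cool_mat between -0.06 and 0.06 m and angle between lifter's own z axis and vertical below 0.1 rad and height (world z) of lifter below 0.012 m and linear speed of each of lifter, blue_board below 0.02 m/s and distance of green_board from where it was at the start of the episode below 0.02 m); the robot touches nothing.
It fails at once if the gripper or arm touches the blue board (contact force between any of the fingers, the arm and blue_board above 0.3 N).
It fails at once if the green board is moved by more than 20 mm (distance of green_board from where it was at the start of the episode above 0.02 m).
It also fails if it takes over 64 s, if anything falls off the work surface, if the arm or the gripper's body presses on something with over 40 N, if the wrist force passes 120 N, or if a joint passes its speed limit or range.

ROBOT

A 6-joint arm with a two-finger parallel gripper is mounted at the origin on a cart in front of the work surface, level with it; the furniture and walls round the work are solid. World frame = base frame: x ahead of the robot, y to its left, z up, the work surface at z = 0. Lengths are in m, angles in rad, forces in N, time in s.
With the tool pointing down it reaches from about 0.375 to 0.925 m from the base axis. Payload 5.7 kg.
Tool frame: the origin (TCP) lies between the finger pads; the fingertips stand 19 mm ahead of it and the grasp point (between the pads) is the TCP; z points along the fingers, y is the line along which they close (so a half turn about z gives the same grasp; the last joint's range is limited). The gripper opens to 85 mm and grips with 20 to 120 N. Pads are 22 mm wide; open, the fingers measure 114 mm over their backs; the gripper's body (76 mm by 85 mm) begins 54 mm behind the grasp point. The pads swing forward as they close: fully open they stand 13 mm farther back than shut.
Start: joints at [1.187, 0.359, 1.51, -0, 1.272, -0.115], TCP at [0.159, 0.578, 0.25] pointing down, gripper open.
Joint ranges: [-2.97, 2.97], [-1.01, 2.36], [0.21, 2.38], [-0.96, 4.11], [0.2, 2.71], [-2.98, 2.98]. Speed limits (rad/s): [2.39, 2.39, 3.14, 3.14, 3.14, 3.14].

INTERFACE

Orientations are given as a unit quaternion [w, x, y, z].
In Python, from station import arm gives the robot as it stands.
- The arm moves only by the tool step_arm, never from a script. Its argument "steps" is a list of rows, each a list of 6 numbers: the shift along the tool's x, y, z as a fraction of full scale, then the turn, a rotation vector about the tool's x, y, z as a fraction of full scale. A call has 1 to 20 rows; each row is the pose to reach, as a shift and turn from the pose commanded when the call began, along the tool's axes at that moment, turning the shorter way round; what a row does not reach only later rows make up. Full scale, the value 1, is 0.15 m for a shift and 2 pi rad for a turn. A row lasts 1/12 s, in which the tool goes at most 41.7 mm and 7.16 degrees, less where a joint would pass 70% of its speed; a pose out of reach is approached as far as the arm can. A call with a number of a shift or a turn outside -1 to 1 is refused whole. A call with a gripper value outside its range is refused whole. "fingers" is the opening, from -1 (shut) to 1 (fully open), set as the call begins (left out, the last holds). The fingers move at their own pace and stop on an object; "force" is the grip in N (left out, the last holds). Time passes only in rows, so rows that repeat a pose let the fingers close. It gives the time, the measured TCP pose, the force, the opening and the grip force at its end, in the units of the state.
- arm.state(): the state, without advancing time (a new reading comes with each control period).
- arm.capture(name): name is "side" or "top" or "wrist"; returns a dict with "pixels" (400x640x3 uint8, blue, green, red), "mtx" (3x3 intrinsics, pixels), "xyz" and "attitude" of the camera in the world. Camera axes: x right, y up, looking along -z (the intrinsics and any distortion apply to the point x, -y, -z); pixel columns grow to the right and rows downward; lengths in m; the calibration is good to about 2 mm. A picture is of the moment at which its call begins. There is no depth.
- arm.sign_off(): hands the job in; it is judged then, once.
Trained networks look in a picture, given as the dict that the camera call returned (one of the last four; its "shot" number tells which), for a name from the list of things; names that differ only in an ending like _2 or _b are one class to them, and where a whole thing is asked for, a point or a joint stands for the part that bears it (a point fixed in the world has none). Each returns a list of dicts, best first, with "confidence" (0 to 1); they miss things now and then, are a little off and sometimes report something else, mostly with a low value. They report only what shows in the picture. A call takes as long as a camera call. They do not tell look-alikes from the thing itself.
- arm.find_in(picture, target): "uv" ([column, row] in pixels, amid what is visible of it).
The state is a dict: "time": time; "qpos": joint angles; "dq": joint speeds; "tau": joint torques, N m; "ee_pos": TCP position; "orientation": TCP orientation; "wrist_force": force on the tool from outside, world axes, zero at the start; "moment": the same for the moment, N m; "gripper_width": opening from 0.0 (shut) to 1.0 (fully open); "gripper_force": force on a finger pad.
Only numpy, scipy, OpenCV 4.12 (cv2) and the standard library are available. Lean on these libraries where they do the work, as an engineer would, in place of code of your own. Each camera call takes 0.05 s, during which the arm holds its last target. There are 200 camera calls.

## Working session

There is one attempt and no reset: what is moved stays moved. The work goes in short steps, Python scripts to look and compute and a tool call to move; the robot and the scene stay as the last step left them, time stands still between calls to the robot, and variables do not carry over. Pictures are saved under pics/ and viewed, at most 10 in all, crops included, and the job is handed in when it is done.

Besides the shell and the picture viewer there is one more tool, called in YAML: its name, and indented under it one key for each argument. step_arm: Moves the arm, as the interface text tells. Shift numbers are shares of 0.15 m and turn numbers shares of 2 pi rad, none past 1 either way. Its arguments: {"type":"object","properties":{"steps":{"type":"array","items":{"type":"array","items":{"type":"number","minimum":-1,"maximum":1}}},"fingers":{"type":"number"},"force":{"type":"number"}},"required":["steps"]}

```bash
mkdir -p pics; ls; cat > h.py <<'E'
import numpy as np, cv2
from scipy.spatial.transform import Rotation as R
from station import arm
def rot(q): return R.from_quat([q[1],q[2],q[3],q[0]]).as_matrix()
def snap(n,f=None):
    p=arm.capture(n)
    if f: cv2.imwrite('pics/'+f,p['pixels'])
    return p
def ray(p,uv):
    K=np.array(p['mtx']); d=np.linalg.inv(K)@[uv[0],uv[1],1]
    return rot(p['attitude'])@(d*[1,-1,-1])
def onz(p,uv,z):
    d=ray(p,uv); c=np.array(p['xyz']); return c+d*(z-c[2])/d[2]
def proj(p,X):
    X=np.atleast_2d(X); c=(X-p['xyz'])@rot(p['attitude'])*[1,-1,-1]
    u=c@np.array(p['mtx']).T; return u[:,:2]/u[:,2:]
E
python3 - <<'E'
from h import *
for n in ['top','side']:
    p=snap(n,n+'0.png'); print(n,{k:(np.round(v,3).tolist() if k!='shot' else v) for k,v in p.items() if k!='pixels'})
    for t in ['lifter','blue_board','stand_blue','green_board','cool_mat','blade_tip','heel','blade_centre']:
        print(t,[(np.round(d['uv']).tolist(),round(d['confidence'],2)) for d in arm.find_in(p,t)])
print(arm.state()['orientation'])
E
```

```text
pics
top {'mtx': [[402.893, 0.0, 321.57], [0.0, 402.893, 196.076], [0.0, 0.0, 1.0]], 'xyz': [0.481, 0.006, 1.107], 'attitude': [0.712, 0.029, -0.019, -0.701], 'shot': 1}
lifter [([440.0, 201.0], 0.73)]
blue_board [([413.0, 249.0], 0.9), ([190.0, 233.0], 0.77), ([330.0, 168.0], 0.72), ([425.0, 142.0], 0.53), ([356.0, 216.0], 0.51)]
stand_blue [([328.0, 160.0], 0.91)]
green_board [([393.0, 168.0], 0.58)]
cool_mat [([262.0, 211.0], 0.79)]
blade_tip [([440.0, 197.0], 0.62)]
heel [([440.0, 198.0], 0.8), ([327.0, 160.0], 0.32)]
blade_centre [([445.0, 200.0], 0.58)]
side {'mtx': [[480.32, 0.0, 320.729], [0.0, 480.32, 202.051], [0.0, 0.0, 1.0]], 'xyz': [0.592, 1.278, 0.713], 'attitude': [0.002, 0.006, 0.517, 0.856], 'shot': 2}
lifter [([334.0, 168.0], 0.51)]
blue_board [([377.0, 297.0], 0.72), ([302.0, 209.0], 0.57), ([282.0, 176.0], 0.5), ([338.0, 202.0], 0.41)]
stand_blue [([296.0, 215.0], 0.66)]
green_board [([302.0, 185.0], 0.5)]
cool_mat [([341.0, 248.0], 0.69), ([334.0, 170.0], 0.67)]
blade_tip [([333.0, 167.0], 0.58)]
heel [([332.0, 172.0], 0.65)]
blade_centre [([338.0, 166.0], 0.77)]
[ 2.62280121e-07  1.34005687e-01  9.90980563e-01 -2.11247256e-05]
```

```bash
python3 - <<'E'
import cv2
a=cv2.imread('pics/top0.png')[110:290,160:480]
cv2.imwrite('pics/topc.png',cv2.resize(a,(800,450),interpolation=cv2.INTER_CUBIC))
E
```

```text
(no output)
```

View pics/topc.png

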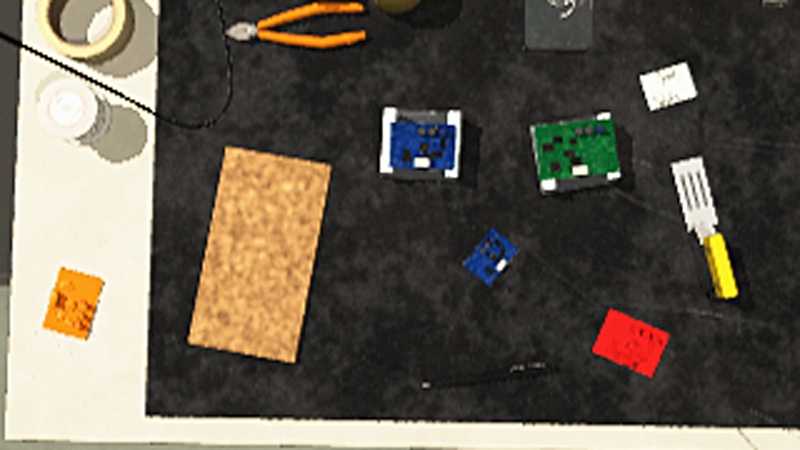

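Look-alikes, in top-image pixels: the large blue board on its stand (330,168), a small blue one (356,213), orange (190,233), red (413,249) and white (425,142). I choose the one at (330,168), which is the larger blue board and sits on rails.

```bash
python3 - <<'E'
from h import *
p=snap('top'); im=p['pixels']; hsv=cv2.cvtColor(im,cv2.COLOR_BGR2HSV)
def blob(lo,hi,win):
    m=cv2.inRange(hsv,lo,hi); k=np.zeros_like(m); u0,v0,u1,v1=win; k[v0:v1,u0:u1]=m[v0:v1,u0:u1]
    n,l,s,c=cv2.connectedComponentsWithStats(k); i=1+s[1:,4].argmax(); ys,xs=np.where(l==i)
    return cv2.minAreaRect(np.c_[xs,ys].astype(np.float32)),c[i]
for nm,lo,hi,w,z in [('grip',(22,120,80),(35,255,255),(420,190,470,240),.03),('mat',(8,60,80),(25,220,255),(230,160,300,260),.005),('blue',(100,120,50),(130,255,255),(310,145,350,185),.033),('green',(50,80,30),(85,255,255),(365,150,415,190),.033)]:
    r,c=blob(lo,hi,w); b=cv2.boxPoints(r); print(nm,np.round(onz(p,c,z),3),[np.round(onz(p,q,z)[:2],3).tolist() for q in b])
for nm,q,z in [('tip',(687/2.5+160,160/2.5+110),0),]: print(nm,onz(p,q,z))
for q in [(389,109),(455,111),(386,178),(455,179)]: print('railend',onz(p,(q[0]/2.5+160,q[1]/2.5+110),.028))
E
```

```text
grip [ 0.506 -0.313  0.03 ] [[0.536, -0.293], [0.542, -0.315], [0.475, -0.332], [0.469, -0.31]]
mat [0.511 0.182 0.005] [[0.413, 0.259], [0.633, 0.224], [0.612, 0.104], [0.393, 0.141]]
blue [0.631 0.006 0.033] [[0.656, 0.04], [0.657, -0.027], [0.606, -0.028], [0.605, 0.039]]
green [ 0.629 -0.16   0.033] [[0.654, -0.113], [0.665, -0.199], [0.604, -0.206], [0.593, -0.121]]
tip [ 0.62176923 -0.28718525  0.        ]
railend [0.6689822  0.04132746 0.028     ]
railend [ 0.66780561 -0.03008239  0.028     ]
railend [0.59390361 0.04323793 0.028     ]
railend [ 0.59394378 -0.03105552  0.028     ]
```

step_arm:
  steps:
    - [-1, -1, 0, 0, 0, 0]
    - [-1, -1, 0, 0, 0, 0]
    - [-1, -1, 0, 0, 0, 0]
    - [-1, -1, 0, 0, 0, 0]
    - [-1, -1, 0, 0, 0, 0]
    - [-1, -1, 0, 0, 0, 0]
    - [-1, -1, 0, 0, 0, 0]
  fingers: 1

```text
time: 1.53
ee_pos: [0.2651, 0.3922, 0.2505]
orientation: [0.0, 0.136, 0.991, -0.0]
wrist_force: [-0.8, 0.1, 0.6]
gripper_width: 1.001
gripper_force: 0.0
```

step_arm:
  steps:
    - [-1, -1, 0, 0, 0, 0]
    - [-1, -1, 0, 0, 0, 0]
    - [-1, -1, 0, 0, 0, 0]
    - [-1, -1, 0, 0, 0, 0]
    - [-1, -1, 0, 0, 0, 0]
    - [-1, -1, 0, 0, 0, 0]
    - [-1, -1, 0, 0, 0, 0]

```text
time: 2.12
ee_pos: [0.3705, 0.209, 0.2506]
orientation: [0.0, 0.136, 0.991, 0.0]
wrist_force: [-0.2, -0.6, 1.1]
gripper_width: 1.004
gripper_force: 0.0
```

step_arm:
  steps:
    - [-1, -1, 0, 0, 0, 0]
    - [-1, -1, 0, 0, 0, 0]
    - [-1, -1, 0, 0, 0, 0]
    - [-1, -1, 0, 0, 0, 0]
    - [-1, -1, 0, 0, 0, 0]
    - [-1, -1, 0, 0, 0, 0]
    - [-1, -1, 0, 0, 0, 0]

```text
time: 2.7
ee_pos: [0.4753, 0.0255, 0.2502]
orientation: [0.0, 0.135, 0.991, 0.0]
wrist_force: [-0.6, 0.5, -0.8]
gripper_width: 1.005
gripper_force: 0.0
```

step_arm:
  steps:
    - [-0.4, -1, 0, 0, 0, 0]
    - [-0.4, -1, 0, 0, 0, 0]
    - [-0.4, -1, 0, 0, 0, 0]
    - [-0.4, -1, 0, 0, 0, 0]
    - [-0.4, -1, 0, 0, 0, 0]
    - [-0.4, -1, 0, 0, 0, 0]

```text
time: 3.2
ee_pos: [0.492, -0.134, 0.2501]
orientation: [-0.0, 0.134, 0.991, 0.001]
wrist_force: [0.5, 0.4, 0.2]
gripper_width: 1.003
gripper_force: 0.0
```

step_arm:
  steps:
    - [-0.37, -1, 0, 0, 0, -0.081]
    - [-0.37, -1, 0, 0, 0, -0.081]
    - [-0.37, -1, 0, 0, 0, -0.081]
    - [-0.37, -1, 0, 0, 0, -0.081]
    - [-0.37, -1, 0, 0, 0, -0.081]
    - [-0.37, -1, 0, 0, 0, -0.081]
    - [-0.37, -1, 0, 0, 0, -0.081]
    - [-0.37, -1, 0, 0, 0, -0.081]
    - [-0.37, -1, 0, 0, 0, -0.081]

```text
time: 3.95
ee_pos: [0.5055, -0.2922, 0.2503]
orientation: [-0.0, -0.121, 0.993, 0.0]
wrist_force: [0.8, -0.7, -0.1]
gripper_width: 0.999
gripper_force: 0.0
```

```bash
python3 - <<'E'
from h import *
s=arm.state(); print(s['time'],np.round(s['qpos'],3),s['ee_pos'],rot(s['orientation']).round(3).tolist())
p=snap('wrist','w1.png'); print(p['xyz'],rot(p['attitude']).round(3).tolist(),p['mtx'])
for t in ['lifter','blade_tip','heel','blade_centre']:
    print(t,[(np.round(d['uv']).tolist(),round(d['confidence'],2)) for d in arm.find_in(p,t)])
E
```

```text
3.95 [-0.643  0.336  1.545  0.     1.261 -2.455] [ 0.50549753 -0.29215024  0.25034322] [[-0.971, -0.239, -0.0], [-0.239, 0.971, 0.001], [0.0, 0.001, -1.0]]
[ 0.44143587 -0.30820035  0.37287154] [[-0.239, -0.936, -0.256], [0.971, -0.231, -0.064], [0.0, -0.264, 0.964]] [[291.78248359   0.         321.68835656]
 [  0.         291.78248359 198.82258532]
 [  0.           0.           1.        ]]
lifter [([304.0, 209.0], 0.59)]
blade_tip [([307.0, 209.0], 0.84)]
heel [([305.0, 210.0], 0.68)]
blade_centre [([304.0, 207.0], 0.64)]
```

View pics/w1.png

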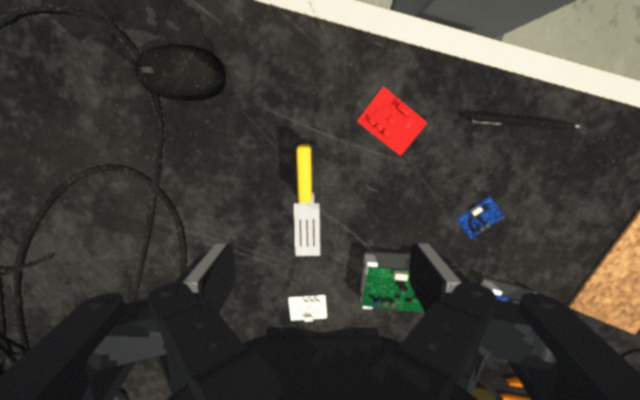

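The wrist view shows the lifter, with the yellow grip at (304,145–203) and the blade at (294–321, 204–256). Nothing lies close to it.

```bash
cat >> h.py <<'E'
def mask(p,lo,hi,win):
    m=cv2.inRange(cv2.cvtColor(p['pixels'],cv2.COLOR_BGR2HSV),lo,hi); k=np.zeros_like(m); u0,v0,u1,v1=win; k[v0:v1,u0:u1]=m[v0:v1,u0:u1]
    n,l,s,c=cv2.connectedComponentsWithStats(k); return (l==1+s[1:,4].argmax()).astype(np.uint8)
def box(c,x0,x1,y0,y1,z0,z1): 
    x,y,t=c; P=np.array([(a,b,d) for a in(x0,x1) for b in(y0,y1) for d in(z0,z1)]); 
    return np.c_[x+P[:,0]*np.cos(t)-P[:,1]*np.sin(t), y+P[:,0]*np.sin(t)+P[:,1]*np.cos(t), P[:,2]]
def fitbox(p,m,dims,c0,zoff=0):
    # silhouette of a box fitted to a mask by smoothed overlap
    from scipy.optimize import minimize
    b=cv2.GaussianBlur(m.astype(np.float32),(0,0),1)
    def f(c):
        q=proj(p,box(c,*dims)+[0,0,zoff]); h=cv2.convexHull(q.astype(np.float32)); k=np.zeros(m.shape,np.uint8)
        cv2.fillConvexPoly(k,np.round(h*256).astype(np.int32),1,cv2.LINE_8,8)
        return ((cv2.GaussianBlur(k.astype(np.float32),(0,0),1)-b)**2).sum()
    r=minimize(f,c0,method='Nelder-Mead',options=dict(initial_simplex=[np.add(c0,d) for d in [(0,0,0),(.01,0,0),(0,.01,0),(0,0,.1)]],xatol=1e-4,fatol=.01))
    return r.x,r.fun
E
python3 - <<'E'
from h import *
p=snap('wrist'); 
m=mask(p,(20,110,60),(36,255,255),(280,120,330,220)); print(m.sum())
print(fitbox(p,m,(-.034,.034,-.008,.008,.010,.040),(.505,-.313,.24)))
t=[onz(p,q,.0025)[:2] for q in [(295,255),(321,256),(294,204),(320,205)]]; print(np.round(t,4).tolist())
d=(t[0]+t[1]-t[2]-t[3]); print('blade mid-axis yaw',np.arctan2(d[1],d[0]))
E
```

```text
954
(array([ 0.5078622 , -0.31366342,  0.23829402]), np.float64(29.336002349853516))
[[0.6276, -0.3028], [0.6204, -0.2673], [0.5557, -0.32], [0.5488, -0.2862]]
blade mid-axis yaw 0.2461173746576791
```

step_arm:
  steps:
    - [0.018, -0.143, 0.3, 0, 0, 0]
    - [0.018, -0.143, 0.6, 0, 0, 0]
    - [0.018, -0.143, 0.8, 0, 0, 0]
    - [0.018, -0.143, 1, 0, 0, 0]
    - [0.018, -0.143, 1, 0, 0, 0]
    - [0.018, -0.143, 1, 0, 0, 0]

```text
time: 4.75
ee_pos: [0.5067, -0.3156, 0.0991]
orientation: [-0.001, -0.12, 0.993, 0.001]
wrist_force: [1.1, -0.1, 0.3]
gripper_width: 0.998
gripper_force: 0.0
```

step_arm:
  steps:
    - [0, 0, 0.1, 0, 0, 0]
    - [0, 0, 0.2, 0, 0, 0]
    - [0, 0, 0.3, 0, 0, 0]
    - [0, 0, 0.4, 0, 0, 0]
    - [0, 0, 0.465, 0, 0, 0]
    - [0, 0, 0.465, 0, 0, 0]
    - [0, 0, 0.465, 0, 0, 0]

```text
time: 5.33
ee_pos: [0.5087, -0.317, 0.032]
orientation: [0.001, -0.12, 0.993, -0.001]
wrist_force: [0.0, -1.0, -0.9]
gripper_width: 0.999
gripper_force: 0.0
```

step_arm:
  steps:
    - [0, 0, 0, 0, 0, 0]
    - [0, 0, 0, 0, 0, 0]
    - [0, 0, 0, 0, 0, 0]
    - [0, 0, 0, 0, 0, 0]
    - [0, 0, 0, 0, 0, 0]
    - [0, 0, 0, 0, 0, 0]
    - [0, 0, 0, 0, 0, 0]
    - [0, 0, 0, 0, 0, 0]
    - [0, 0, 0, 0, 0, 0]
    - [0, 0, 0, 0, 0, 0]
    - [0, 0, 0, 0, 0, 0]
    - [0, 0, 0, 0, 0, 0]
  fingers: -1
  force: 70

```text
time: 6.33
ee_pos: [0.508, -0.3164, 0.031]
orientation: [0.0, -0.12, 0.993, -0.0]
wrist_force: [-0.7, 0.6, 6.0]
gripper_width: 0.172
gripper_force: 69.0
```

step_arm:
  steps:
    - [0, 0, -0.1, 0, 0, 0]
    - [0, 0, -0.25, 0, 0, 0]
    - [0, 0, -0.45, 0, 0, 0]
    - [0, 0, -0.67, 0, 0, 0]
    - [0, 0, -0.67, 0, 0, 0]
    - [0, 0, -0.67, 0, 0, 0]

```text
time: 6.83
ee_pos: [0.5091, -0.3173, 0.133]
orientation: [0.002, -0.12, 0.993, -0.002]
wrist_force: [-0.2, -0.1, -2.0]
gripper_width: 0.175
gripper_force: 68.2
```

step_arm:
  steps:
    - [0, 0.1, 0, 0, 0, 0]
    - [0, 0.3, 0, 0, 0, 0]
    - [0, 0.5, 0, 0, 0, 0]
    - [0, 0.7, 0, 0, 0, 0]
    - [0, 0.9, 0, 0, 0, 0]
    - [0, 1, 0, 0, 0, 0]
    - [0, 1, 0, 0, 0, 0]

```text
time: 7.42
ee_pos: [0.4685, -0.166, 0.1293]
orientation: [-0.003, -0.121, 0.993, 0.002]
wrist_force: [-1.1, 0.3, -2.3]
gripper_width: 0.175
gripper_force: 68.2
```

step_arm:
  steps:
    - [0, 0.2, 0, 0, 0, 0]
    - [0, 0.4, 0, 0, 0, 0]
    - [0, 0.6, 0, 0, 0, 0]
    - [0, 0.8, 0, 0, 0, 0]
    - [0, 1, 0, 0, 0, 0]
    - [0, 1, 0, 0, 0, 0]

```text
time: 7.92
ee_pos: [0.4334, -0.0213, 0.13]
orientation: [-0.002, -0.121, 0.993, 0.001]
wrist_force: [-0.2, -0.3, -1.3]
gripper_width: 0.179
gripper_force: 68.3
```

step_arm:
  steps:
    - [-0.07, 0.19, 0, 0, 0, 0.01]
    - [-0.07, 0.19, 0, 0, 0, 0.02]
    - [-0.07, 0.19, 0, 0, 0, 0.03]
    - [-0.07, 0.19, 0, 0, 0, 0.0384]
    - [-0.07, 0.19, 0, 0, 0, 0.0384]
    - [-0.07, 0.19, 0, 0, 0, 0.0384]
    - [-0.07, 0.19, 0, 0, 0, 0.0384]

```text
time: 8.5
ee_pos: [0.4401, 0.0048, 0.1308]
orientation: [-0.0, 0.0, 1.0, -0.0]
wrist_force: [-0.3, -0.3, -0.8]
gripper_width: 0.172
gripper_force: 68.7
```

```bash
python3 - <<'E'
from h import *
s=arm.state(); print(s['time'],np.round(s['qpos'],3),s['ee_pos'],rot(s['orientation']).round(3).tolist())
p=snap('wrist','w2.png'); print(p['xyz'])
E
```

```text
8.5 [-0.146  0.295  1.982 -0.     0.865 -1.717] [0.4400615  0.00476486 0.13075472] [[-1.0, 0.0, -0.0], [0.0, 1.0, -0.0], [0.0, -0.0, -1.0]]
[0.37405044 0.00478294 0.25330714]
```

View pics/w2.png

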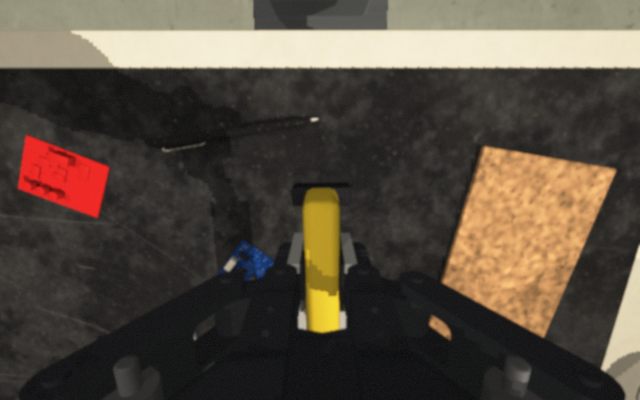

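The wrist camera sees only the grip (321,260) and the heel, and both look straight. I check the blade, stand and board with the model drawn over the top and side views.

```bash
cat >> h.py <<'E'
def overlay(f,lift,lz,stand,board=None,wins=None):
    out=[]
    for n,w in wins.items():
        p=snap(n); k=5; u0,v0,u1,v1=w
        im=cv2.resize(p['pixels'][v0:v1,u0:u1],None,fx=k,fy=k,interpolation=cv2.INTER_CUBIC)
        def d(c,dims,z,col):
            h=cv2.convexHull(((proj(p,box(c,*dims)+[0,0,z])-[u0,v0]+.5)*k).astype(np.float32)); cv2.polylines(im,[h.astype(np.int32)],True,col,1)
        d(lift,(.044,.12,-.017,.017,0,.0025),lz,(0,255,255)); d(lift,(-.034,.034,-.008,.008,.01,.04),lz,(0,0,255))
        for s in (-1,1): d(stand,(-.035,.035,*sorted((s*.028,s*.042)),.004,.028),0,(0,255,0))
        if board is not None: d(board,(-.025,.025,-.035,.035,.003,.005),board[3] if len(board)>3 else .025,(255,0,255))
        out.append(im)
    W=max(i.shape[1] for i in out); out=[cv2.copyMakeBorder(i,0,0,0,W-i.shape[1],cv2.BORDER_CONSTANT) for i in out]
    cv2.imwrite('pics/'+f,np.vstack(out))
E
python3 - <<'E'
from h import *
p=snap('top'); q=snap('side')
for a,w in ((p,(310,145,352,186)),(q,(255,190,345,235))):
    m=mask(a,(100,110,30),(130,255,255),w); print(m.sum(),fitbox(a,m,(-.025,.025,-.035,.035,.028,.030),(.631,.006,0)))
overlay('ov1.png',(.440,.0048,0),.100,(.631,.006,0),(.631,.006,0),{'top':(270,140,370,200),'side':(240,180,400,235)})
E
```

```text
385 (array([0.62984666, 0.00584432, 0.01296231]), np.float64(54.116607666015625))
86 (array([ 0.63856719, -0.00399293,  0.05915289]), np.float64(76.83683013916016))
```

View pics/ov1.png

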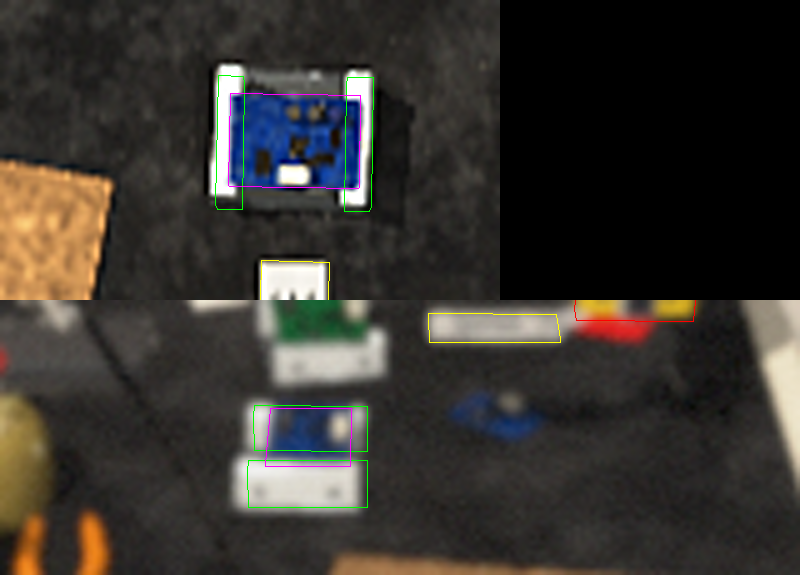

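step_arm:
  steps:
    - [0, 0.033, 0.15, 0, 0, 0.0032]
    - [0, 0.033, 0.3, 0, 0, 0.0032]
    - [0, 0.033, 0.4, 0, 0, 0.0032]
    - [0, 0.033, 0.5, 0, 0, 0.0032]
    - [0, 0.033, 0.579, 0, 0, 0.0032]
    - [0, 0.033, 0.579, 0, 0, 0.0032]
    - [0, 0.033, 0.579, 0, 0, 0.0032]
    - [0, 0.033, 0.579, 0, 0, 0.0032]

```text
time: 9.42
ee_pos: [0.4403, 0.0101, 0.0447]
orientation: [0.0, 0.011, 1.0, -0.0]
wrist_force: [-0.3, 0.1, -0.6]
gripper_width: 0.173
gripper_force: 68.6
```

```bash
python3 - <<'E'
from h import *
s=arm.state(); print(s['time'],s['ee_pos'],rot(s['orientation']).round(3).tolist(),s['wrist_force'])
e=s['ee_pos']
overlay('ov2.png',(e[0],e[1],-.02),e[2]-.031,(.636,.007,-.05),(.630,.006,0.0),{'top':(270,140,370,200),'side':(240,180,400,235)})
E
```

```text
9.4167 [0.44030278 0.0101376  0.04468672] [[-1.0, 0.021, 0.001], [0.021, 1.0, -0.0], [-0.001, -0.0, -1.0]] [-0.30325502  0.10284882 -0.61519618]
```

View pics/ov2.png

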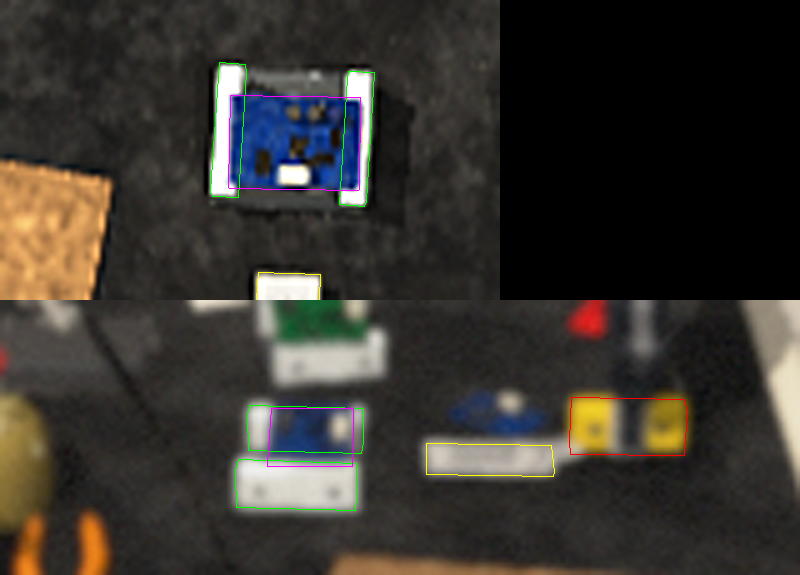

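The drawn models fit in both views: lifter level, blade at (288,285), stand at (292,134), turned −0.05. Now I slide in.

step_arm:
  steps:
    - [-0.06, 0, 0, 0, 0, 0]
    - [-0.14, 0, 0, 0, 0, 0]
    - [-0.22, 0, 0, 0, 0, 0]
    - [-0.3, 0, 0, 0, 0, 0]
    - [-0.38, 0, 0, 0, 0, 0]
    - [-0.46, 0, 0, 0, 0, 0]
    - [-0.54, 0, 0, 0, 0, 0]
    - [-0.62, 0, 0, 0, 0, 0]
    - [-0.68, 0, 0, 0, 0, 0]
    - [-0.72, 0, 0, 0, 0, 0]
    - [-0.72, 0, 0, 0, 0, 0]
    - [-0.72, 0, 0, 0, 0, 0]

```text
time: 10.52
ee_pos: [0.5478, 0.0079, 0.0443]
orientation: [-0.0, 0.011, 1.0, -0.0]
wrist_force: [-0.3, -0.5, -0.6]
gripper_width: 0.167
gripper_force: 68.6
```

```bash
python3 - <<'E'
from h import *
s=arm.state(); print(s['time'],s['ee_pos'],s['wrist_force'])
e=s['ee_pos']
overlay('ov3.png',(e[0],e[1],-.02),e[2]-.031,(.636,.007,-.05),(.630,.006,0.0),{'top':(270,140,370,200),'side':(240,180,400,235)})
E
```

```text
10.5167 [0.54783453 0.00794842 0.0442554 ] [-0.29195638 -0.50206763 -0.62357554]
```

View pics/ov3.png

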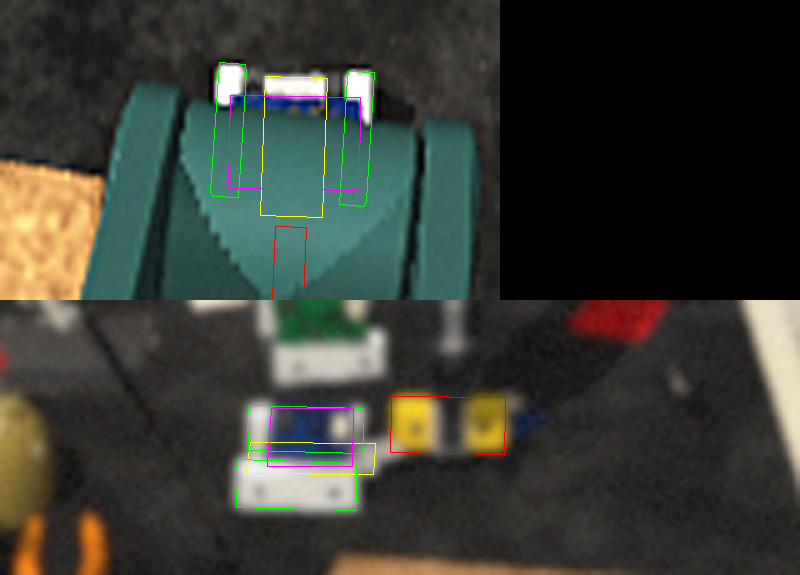

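The blade is in: its tip shows beyond the board at (296,85 in the crop), and the board has not moved. Lifting slowly.

step_arm:
  steps:
    - [0, 0, -0.03, 0, 0, 0]
    - [0, 0, -0.06, 0, 0, 0]
    - [0, 0, -0.075, 0, 0, 0]
    - [0, 0, -0.09, 0, 0, 0]
    - [0, 0, -0.105, 0, 0, 0]
    - [0, 0, -0.12, 0, 0, 0]
    - [0, 0, -0.14, 0, 0, 0]
    - [0, 0, -0.17, 0, 0, 0]
    - [0, 0, -0.2, 0, 0, 0]
    - [0, 0, -0.24, 0, 0, 0]
    - [0, 0, -0.28, 0, 0, 0]
    - [0, 0, -0.32, 0, 0, 0]
    - [0, 0, -0.36, 0, 0, 0]
    - [0, 0, -0.4, 0, 0, 0]
    - [0, 0, -0.43, 0, 0, 0]
    - [0, 0, -0.45, 0, 0, 0]
    - [0, 0, -0.45, 0, 0, 0]
    - [0, 0, -0.45, 0, 0, 0]
    - [0, 0, -0.45, 0, 0, 0]
    - [0, 0, -0.45, 0, 0, 0]

```text
time: 12.28
ee_pos: [0.5476, 0.0079, 0.1114]
orientation: [-0.0, 0.011, 1.0, -0.0]
wrist_force: [0.2, 0.5, -1.6]
gripper_width: 0.171
gripper_force: 68.5
```

```bash
python3 - <<'E'
from h import *
s=arm.state(); print(s['time'],s['ee_pos'],s['wrist_force'])
e=s['ee_pos']
overlay('ov4.png',(e[0],e[1],-.02),e[2]-.031,(.636,.007,-.05),(.630,.006,0.0,e[2]-.031-.0005),{'top':(270,140,370,200),'side':(240,180,400,235)})
E
```

```text
12.2833 [0.5475737  0.00793854 0.11135471] [ 0.17066178  0.49222343 -1.64073712]Traceback (most recent call last):
  File "<stdin>", line 4, in <module>
  File "h.py", line 42, in overlay
    if board is not None: d(board,(-.025,.025,-.035,.035,.003,.005),board[3] if len(board)>3 else .025,(255,0,255))
                          ~^^^^^^^^^^^^^^^^^^^^^^^^^^^^^^^^^^^^^^^^^^^^^^^^^^^^^^^^^^^^^^^^^^^^^^^^^^^^^^^^^^^^^^^^
  File "h.py", line 39, in d
    h=cv2.convexHull(((proj(p,box(c,*dims)+[0,0,z])-[u0,v0]+.5)*k).astype(np.float32)); cv2.polylines(im,[h.astype(np.int32)],True,col,1)
                              ~~~^^^^^^^^^
  File "h.py", line 21, in box
    x,y,t=c; P=np.array([(a,b,d) for a in(x0,x1) for b in(y0,y1) for d in(z0,z1)]);
    ^^^^^
ValueError: too many values to unpack (expected 3)
```

```bash
sed -i 's/x,y,t=c;/x,y,t=c[:3];/' h.py; python3 - <<'E'
from h import *
e=arm.state()['ee_pos']
overlay('ov4.png',(e[0],e[1],-.02),e[2]-.031,(.636,.007,-.05),(.630,.006,0.0,e[2]-.031-.0005),{'top':(270,140,370,200),'side':(240,170,400,235)})
E
```

```text
(no output)
```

View pics/ov4.png

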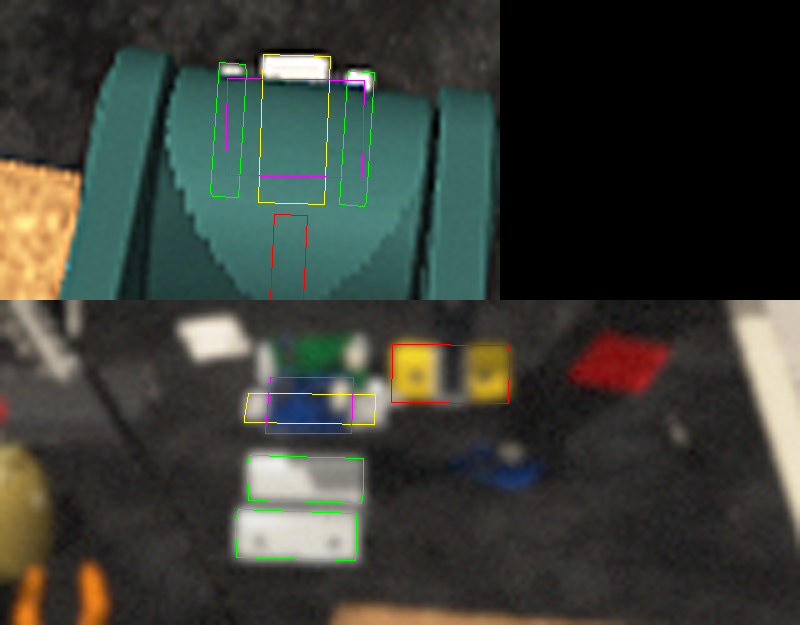

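The board rides level and centred on the blade: blue at (305,408) in the crop, clear of the rails at (305,480). I carry it gently to the mat.

step_arm:
  steps:
    - [0.01, 0.022, 0, 0, 0, 0]
    - [0.03, 0.066, 0, 0, 0, 0]
    - [0.06, 0.132, 0, 0, 0, 0]
    - [0.09, 0.198, 0, 0, 0, 0]
    - [0.12, 0.264, 0, 0, 0, 0]
    - [0.15, 0.33, 0, 0, 0, 0]
    - [0.18, 0.396, 0, 0, 0, 0]
    - [0.21, 0.462, 0, 0, 0, 0]
    - [0.24, 0.528, 0, 0, 0, 0]
    - [0.27, 0.594, 0, 0, 0, 0]
    - [0.3, 0.66, 0, 0, 0, 0]
    - [0.33, 0.726, 0, 0, 0, 0]
    - [0.36, 0.792, 0, 0, 0, 0]
    - [0.38, 0.836, 0, 0, 0, 0]
    - [0.393, 0.866, 0, 0, 0, 0]
    - [0.4, 0.88, 0, 0, 0, 0]
    - [0.4, 0.88, 0, 0, 0, 0]
    - [0.4, 0.88, 0, 0, 0, 0]

```text
time: 13.93
ee_pos: [0.4909, 0.141, 0.1117]
orientation: [0.0, 0.011, 1.0, -0.0]
wrist_force: [-0.1, 0.0, -2.0]
gripper_width: 0.174
gripper_force: 68.5
```

step_arm:
  steps:
    - [0.01, 0.02, 0, 0, 0, 0.001]
    - [0.024, 0.052, 0, 0, 0, 0.003]
    - [0.04, 0.09, 0, 0, 0, 0.006]
    - [0.058, 0.13, 0, 0, 0, 0.009]
    - [0.076, 0.17, 0, 0, 0, 0.012]
    - [0.094, 0.21, 0, 0, 0, 0.015]
    - [0.112, 0.25, 0, 0, 0, 0.018]
    - [0.128, 0.28, 0, 0, 0, 0.02]
    - [0.138, 0.302, 0, 0, 0, 0.021]
    - [0.144, 0.315, 0, 0, 0, 0.0216]
    - [0.144, 0.315, 0, 0, 0, 0.0216]
    - [0.144, 0.315, 0, 0, 0, 0.0216]
    - [0.144, 0.315, 0, 0, 0, 0.0216]

```text
time: 15.02
ee_pos: [0.4703, 0.1887, 0.1117]
orientation: [0.0, 0.078, 0.997, -0.0]
wrist_force: [-0.2, 0.3, -1.2]
gripper_width: 0.175
gripper_force: 68.5
```

```bash
python3 - <<'E'
from h import *
s=arm.state(); e=s['ee_pos']; r=rot(s['orientation']); print(s['time'],e,r.round(3).tolist(),s['wrist_force'])
yaw=np.arctan2(r[1,1],r[0,1])-np.pi/2; print(yaw)
c=np.array([e[0],e[1]])+.082*np.array([np.cos(yaw),np.sin(yaw)])
overlay('ov5.png',(e[0],e[1],yaw),e[2]-.031,(.636,.007,-.05),(*c,yaw+.02,e[2]-.031-.0005),{'top':(210,145,340,205),'side':(260,190,420,250)})
E
```

```text
15.0167 [0.47025296 0.18870671 0.11170386] [[-0.988, 0.156, 0.0], [0.156, 0.988, -0.0], [-0.0, -0.0, -1.0]] [-0.19377561  0.31504802 -1.20262061]
-0.15689627082864765
```

View pics/ov5.png

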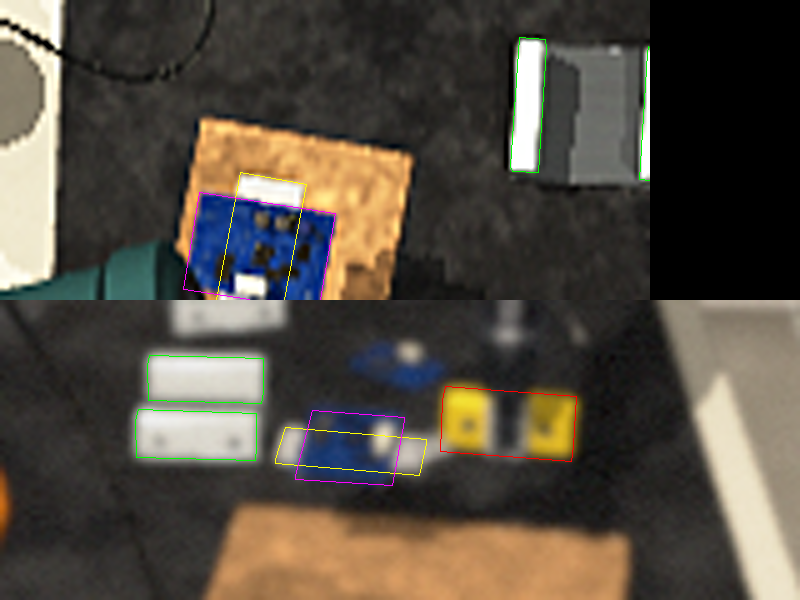

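The board is still centred on the blade at (262,245), and the placement fits the mat. Lowering.

step_arm:
  steps:
    - [0, 0, 0.02, 0, 0, 0]
    - [0, 0, 0.06, 0, 0, 0]
    - [0, 0, 0.11, 0, 0, 0]
    - [0, 0, 0.17, 0, 0, 0]
    - [0, 0, 0.23, 0, 0, 0]
    - [0, 0, 0.29, 0, 0, 0]
    - [0, 0, 0.35, 0, 0, 0]
    - [0, 0, 0.4, 0, 0, 0]
    - [0, 0, 0.44, 0, 0, 0]
    - [0, 0, 0.465, 0, 0, 0]
    - [0, 0, 0.48, 0, 0, 0]
    - [0, 0, 0.488, 0, 0, 0]
    - [0, 0, 0.496, 0, 0, 0]
    - [0, 0, 0.5, 0, 0, 0]
    - [0, 0, 0.5, 0, 0, 0]
    - [0, 0, 0.5, 0, 0, 0]

```text
time: 16.45
ee_pos: [0.4702, 0.1889, 0.0369]
orientation: [0.0, 0.078, 0.997, 0.0]
wrist_force: [0.6, 0.1, -1.2]
gripper_width: 0.17
gripper_force: 68.5
```

step_arm:
  steps:
    - [0, 0, 0.004, 0, 0, 0]
    - [0, 0, 0.008, 0, 0, 0]
    - [0, 0, 0.01, 0, 0, 0]
    - [0, 0, 0.01, 0, 0, 0]
    - [0, 0, 0.01, 0, 0, 0]

```text
time: 16.87
ee_pos: [0.4703, 0.1889, 0.036]
orientation: [0.0, 0.078, 0.997, 0.0]
wrist_force: [-1.9, -0.9, 7.8]
gripper_width: 0.174
gripper_force: 70.0
```

Contact at 8 N. I release with a part opening and go straight up.

step_arm:
  steps:
    - [0, 0, 0, 0, 0, 0]
    - [0, 0, 0, 0, 0, 0]
    - [0, 0, 0, 0, 0, 0]
    - [0, 0, 0, 0, 0, 0]
    - [0, 0, 0, 0, 0, 0]
    - [0, 0, 0, 0, 0, 0]
    - [0, 0, 0, 0, 0, 0]
    - [0, 0, 0, 0, 0, 0]
  fingers: 0.2

```text
time: 17.53
ee_pos: [0.4701, 0.1889, 0.0351]
orientation: [-0.0, 0.078, 0.997, -0.0]
wrist_force: [1.2, -0.9, 0.7]
gripper_width: 0.6
gripper_force: 0.0
```

step_arm:
  steps:
    - [0, 0, -0.05, 0, 0, 0]
    - [0, 0, -0.12, 0, 0, 0]
    - [0, 0, -0.25, 0, 0, 0]
    - [0, 0, -0.4, 0, 0, 0]
    - [0, 0, -0.6, 0, 0, 0]
    - [0, 0, -0.8, 0, 0, 0]
    - [0, 0, -1, 0, 0, 0]
    - [0, 0, -1, 0, 0, 0]
    - [0, 0, -1, 0, 0, 0]

```text
time: 18.28
ee_pos: [0.4716, 0.1893, 0.1881]
orientation: [0.003, 0.078, 0.997, 0.001]
wrist_force: [-0.8, 0.6, -0.5]
gripper_width: 0.6
gripper_force: 0.0
```

```bash
python3 - <<'E'
from h import *
s=arm.state(); print(s['time'],s['ee_pos'],s['wrist_force'])
yaw=-.157; c=np.array([.470,.189])+.082*np.array([np.cos(yaw),np.sin(yaw)])
overlay('ov6.png',(.470,.189,yaw),.005,(.636,.007,-.05),(*c,yaw+.02,.0045),{'top':(210,145,340,205),'side':(290,210,440,270)})
E
```

```text
18.2833 [0.47162126 0.18930099 0.1880887 ] [-0.83739578  0.62596875 -0.47173386]
```

View pics/ov6.png

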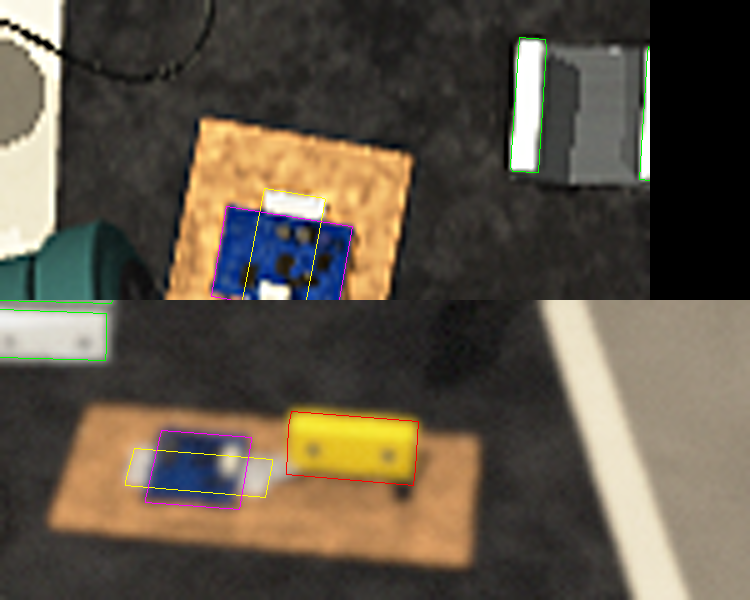

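The lifter lies flat on the mat with the board on the middle of the blade, at (282,250) in the top crop and (198,468) in the side crop. The gripper is clear, so I hand in.

```bash
python3 -c "
from station import arm
print(arm.sign_off())"
```

```text
the job is handed in; nothing more can be done
None
```

I handed the job in at about 18 s: the lifter lies flat on the cork mat with the blue board level on the middle of its blade and the gripper clear; the hand-in call returned no verdict.

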